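Load the spring balance to its mark

ROBOT

A 6-joint arm with a two-finger parallel gripper is mounted at the origin on the work surface. World frame = base frame: x ahead of the robot, y to its left, z up, the work surface at z = 0. Lengths are in m, angles in rad, forces in N, time in s.
With the tool pointing down it reaches from about 0.3 to 0.875 m from the base axis. Payload 6.4 kg.
Tool frame: the origin (TCP) lies midway between the tips of the shut fingers; the grasp point (between the pads) lies ctrl.grip_point_offset behind it (ctrl.grip_point_offset is the distance from the TCP to the grasp point, in m); z points along the fingers, y is the direction in which the jaws open and shut (so a half turn about z gives the same grasp; the last joint's range is limited). The gripper opens to 85 mm and grips with 20 to 120 N. Pads are 22 mm wide; open, the fingers measure 114 mm over their backs; the gripper's body (76 mm by 85 mm) begins 54 mm behind the grasp point. The pads swing forward as they close: fully open they stand 13 mm farther back than shut.
Start: joints at [1.017, 0.181, 1.607, -0, 1.354, -0.206], TCP at [0.196, 0.541, 0.231] pointing down, gripper open.
Joint ranges: [-2.99, 2.99], [-0.89, 2.07], [0.3, 2.58], [-1.14, 4.28], [0, 2.63], [-3.12, 3.12]. Speed limits (rad/s): [2.57, 2.57, 3.01, 3.14, 3.14, 3.14].

INTERFACE

Orientations are given as a unit quaternion [w, x, y, z].
In Python, from bench import ctrl, viewer gives the robot as it stands.
- The arm moves only by the shell command python3 -m handwheel 'ROWS' [OPENING]. ROWS is JSON, a list of rows, each an object with "travel": the shift along the tool's x, y, z as a fraction of full scale, a list of three; "dr": the turn, a rotation vector about the tool's x, y, z as a fraction of full scale, a list of three. A call has 1 to 20 rows; each row shifts and turns the pose as measured when the row begins, along the tool's axes as they then stand; what a row does not reach is not made up. Full scale, the value 1, is 150 mm for a shift and 30 degrees for a turn. A row lasts 1/12 s, in which the tool goes at most 41.7 mm and 7.16 degrees, less where a joint would pass 70% of its speed; a pose out of reach is approached as far as the arm can. A call with a number of a shift or a turn outside -1 to 1 is refused whole. A call with a gripper value outside its range is refused whole. OPENING is the opening, from -1 (shut) to 1 (fully open), set as the call begins (- or left out, the last holds). The fingers move at their own pace and stop on an object; the grip force is fixed at half the most. Time passes only in rows, so rows that do not move let the fingers close. It gives the time, the measured TCP pose, the force and the opening at its end, in the units of the state.
- ctrl.get_obs(): the state, without advancing time (a new reading comes with each control period).
- viewer.camera(name): name is "scene" or "top"; returns the picture (384x512x3 uint8, red, green, blue); there is no depth.
- viewer.get_calibration(name): a dict with "camera_matrix" (3x3 intrinsics, pixels), "k1" (the pictures are not rectified: a ray, as slopes to the right and down, at radius r is drawn at 1 + k1 r^2 times it, then the intrinsics apply), "R" (3x3) and "t" (3): a world point X has camera coordinates R X + t. Camera axes: x right, y down, z forward; pixel columns grow to the right and rows downward; lengths in m; the calibration is good to about 2 mm. A picture is of the moment at which its call begins. get_calibration takes no time and is no camera call.
- ctrl.hand_in(): hands the job in, once; it reports no verdict.
The state is a dict: "time_s": time; "q": joint angles; "dq": joint speeds; "joint_efforts": joint torques, N m; "eef_pos": TCP position; "eef_rot": TCP orientation; "wrist_force": force on the tool from outside, world axes, zero at the start; "torque": the same for the moment, N m; "opening": opening from 0.0 (shut) to 1.0 (fully open).
Only numpy, scipy, OpenCV 4.12 (cv2) and the standard library are available. Lean on these libraries where they do the work, as an engineer would, in place of code of your own. Each camera call takes 0.05 s, during which the arm holds its last target. There are 200 camera calls.

TASK

Check the spring balance: take steel ring weights from the rubber mat one at a time, thread each over the balance's upright spindle and set it down gently on the pan, until the pan's pointer rests between the two black bars of the gauge beside it. Do not drop a weight on the pan or push the pan down onto its bottom stop; leave the spare weights lying on the mat and the beaker, jar and dish where they are.

Things in the scene. Friction and masses are not known exactly. Their poses are not given: they have to be found in the camera images.
- scale: Spring balance fixed to the bench: grey foot plate 210 x 130 x 12 mm (from 93 mm behind to 117 mm ahead of the origin along x), white round housing 96 mm across and 58 mm tall, above it a sprung round aluminium pan, 72 mm across, 6 mm thick. Origin: on the bench, under the pan's centre; z up; x from the pan's centre towards the gauge.
- pan_zero (a point): Fixed point: centre of the pan's top face when joint pan is 0 (111 mm above the bench). A steel spindle, 12 mm thick, stands 54 mm above the pan's top (1 mm chamfer at the tip) and sinks with the pan. It is off-centre: its axis is 4 mm from the pan's centre, in a direction that differs and is not measured: find it by sight or feel. It is firm sideways under a few newtons.
- pan (a joint): How far the pan has sunk, m, positive down; 0 at the top, bottom stop at 0.048. The damped spring is about 250 N/m (4 mm per newton). The pan's own weight sinks it 5 to 11 mm, each ring weight a further 8 to 9.5 mm. Never push it past 0.046 (the stop) or let it sink faster than 0.25 m/s (a dropped weight).
- pointer (a point): Tip of the flat dark needle (6 mm wide, 2 mm thick) that sticks out of the pan's edge, 92 mm from the pan's centre along the balance's x; at its mid-thickness, 3 mm below the pan's top. Moves with the pan.
- mark (a point): Midway between the gauge's two horizontal black bars (each 4 mm thick), on a white tab (50 x 44 mm) by the pointer, on a steel rod 105 mm from the pan's centre with its top 120 mm above the bench. The gap between the bars runs from 5 mm below to 5 mm above this point. Gauge height differs; two or three weights bring the pointer into the gap.
- mat: Black rubber mat 250 x 250 x 4 mm fixed on the bench; origin at the centre of its underside. The four weights lie on it, flat, in a square about 130 mm apart.
- weight0_mid (a point): Centre (half-way up) of steel ring weight 0: outer diameter 50 mm, hole 15 mm in diameter right through, 16 mm thick, about 0.2 to 0.24 kg, lying flat; z is the ring's axis. The four are alike.
- weight1_mid (a point): Centre (half-way up) of steel ring weight 1: outer diameter 50 mm, hole 15 mm in diameter right through, 16 mm thick, about 0.2 to 0.24 kg, lying flat; z is the ring's axis. The four are alike.
- weight2_mid (a point): Centre (half-way up) of steel ring weight 2: outer diameter 50 mm, hole 15 mm in diameter right through, 16 mm thick, about 0.2 to 0.24 kg, lying flat; z is the ring's axis. The four are alike.
- weight3_mid (a point): Centre (half-way up) of steel ring weight 3: outer diameter 50 mm, hole 15 mm in diameter right through, 16 mm thick, about 0.2 to 0.24 kg, lying flat; z is the ring's axis. The four are alike.
- beaker: Glass beaker 68 mm across, 85 mm tall, standing; origin at the centre of its underside. Bystander.
- jar: Brown glass jar 60 mm across, 100 mm tall, standing; origin at the centre of its underside. Bystander.
- dish: White open plastic box 100 x 70 x 30 mm; origin at the centre of its underside. Bystander.

How it is judged:
By the outcome, as a careful person would: the job done as asked, in the order asked, and still so for the second after the job is handed in, with the robot touching nothing.
It also fails if it takes over 72 s, if anything falls off the work surface, if the arm or the gripper's body presses on something with over 40 N, if the wrist force passes 120 N, or if a joint passes its speed limit or range.

## Working session

There is one attempt and no reset: what is moved stays moved. The work goes in short steps, Python scripts to look and compute and a shell command to move; the robot and the scene stay as the last step left them, time stands still between calls to the robot, and variables do not carry over. Pictures are saved under pics/ and viewed, about 8 in all and at most 12, crops included, and the job is handed in when it is done.

```bash
ls; mkdir -p pics
cat > h.py <<'E'
import numpy as np, cv2, sys
from bench import ctrl, viewer
from scipy.spatial.transform import Rotation as Rn
def cal(n):
    c=viewer.get_calibration(n); return np.array(c["camera_matrix"]),c["k1"],np.array(c["R"]),np.array(c["t"])
def ray(n,px):
    K,k1,R,t=cal(n)
    d=np.array([k1,0,0,0,0.])
    p=cv2.undistortPoints(np.array([[px]],float),K,d)[0,0]
    return -R.T@t, R.T@np.array([p[0],p[1],1])
def onz(n,px,z):
    o,d=ray(n,px); return o+d*(z-o[2])/d[2]
def proj(n,X):
    K,k1,R,t=cal(n)
    return cv2.projectPoints(np.array([X],float),cv2.Rodrigues(R)[0],t,K,np.array([k1,0,0,0,0.]))[0][0,0]
def snap(n,f):
    im=viewer.camera(n)[:,:,::-1].copy(); cv2.imwrite('pics/'+f+'.png',im); return im
def togo(p,yaw=None):
    "tool-frame shift fraction to world p"
    o=ctrl.get_obs(); q=o["eef_rot"]; R=Rn.from_quat([q[1],q[2],q[3],q[0]])
    return (R.inv().apply(np.array(p)-o["eef_pos"])/0.15).round(4)
E
python3 - <<'E'
from h import *
a=snap('scene','s0');b=snap('top','t0')
print(ctrl.get_obs(),ctrl.grip_point_offset)
for n in('scene','top'):
    K,k,R,t=cal(n);print(n,K.round(1).tolist(),k,(-R.T@t).round(3),R[2].round(3))
E
```

```text
pics
{'time_s': 0.1, 'q': array([ 1.01669997e+00,  1.81487718e-01,  1.60793669e+00,  1.78586885e-05,
        1.35377207e+00, -2.06260795e-01]), 'dq': array([-0.00050315, -0.00099583, -0.00245788,  0.00200118, -0.00037568,
       -0.00092811]), 'joint_efforts': array([-3.93423288e-04, -4.45874548e+01, -3.52236736e+01, -3.94988756e-04,
        4.11035871e-03,  3.85315639e-05]), 'eef_pos': array([0.19568355, 0.54014379, 0.23044858]), 'eef_rot': array([-3.05673336e-04,  1.73044193e-01,  9.84913734e-01, -7.41416278e-04]), 'wrist_force': array([-0.68158489,  0.28220151,  0.29579688]), 'torque': array([-0.03587597, -0.04998079,  0.01845045]), 'opening': 1.0016196146533694} 0.0187
scene [[370.7, 0.0, 248.2], [0.0, 370.7, 191.6], [0.0, 0.0, 1.0]] 0.020302441997717736 [1.296 0.506 0.822] [-0.628 -0.441 -0.641]
top [[425.3, 0.0, 260.1], [0.0, 425.3, 193.1], [0.0, 0.0, 1.0]] 0.020189525472911966 [0.496 0.033 1.327] [ 0.087  0.002 -0.996]
```

View pics/s0.png

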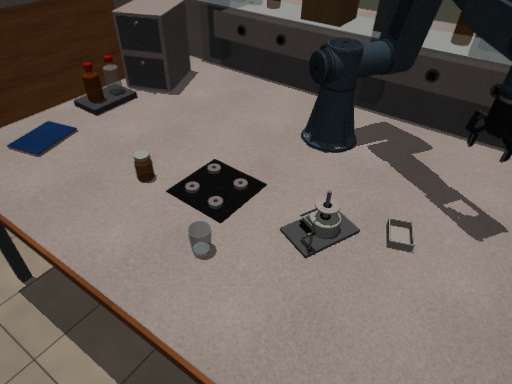

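View pics/t0.png

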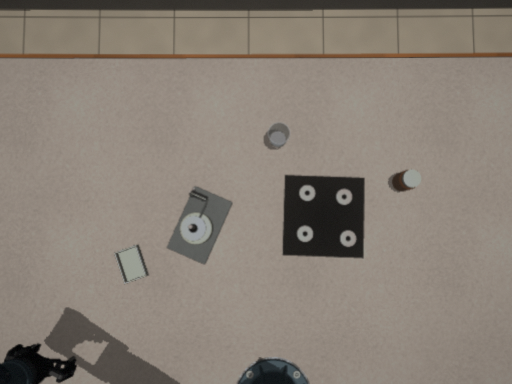

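The top view shows four rings on the mat (307,192; 344,197; 305,233; 348,238) and the balance at about (197,228), with its gauge towards upper right. The beaker, jar and dish stand clear of both. Next I'll measure and crop the balance.

Run:
```python
from h import *
s=cv2.imread('pics/s0.png');t=cv2.imread('pics/t0.png')
g=cv2.cvtColor(t,cv2.COLOR_BGR2GRAY)
m=np.zeros_like(g);m[178:255,287:362]=(g[178:255,287:362]>80)*255
for c in cv2.findContours(m,cv2.RETR_EXTERNAL,cv2.CHAIN_APPROX_NONE)[0]:
    if cv2.contourArea(c)<50: continue
    (x,y),r=cv2.minEnclosingCircle(c);M=cv2.moments(c);p=(M['m10']/M['m00'],M['m01']/M['m00'])
    print(np.round(p,1),round(r,1),onz('top',p,.018).round(4))
A=cv2.resize(s[180:256,275:365],None,fx=6,fy=6,interpolation=cv2.INTER_CUBIC)
B=cv2.resize(t[180:270,160:240],None,fx=5,fy=5,interpolation=cv2.INTER_CUBIC)
o=np.zeros((460,950,3),np.uint8);o[:456,:540]=A;o[:450,545:945]=B
o=cv2.resize(o,(800,387));cv2.imwrite('pics/c0.png',o)
```

```text
[347.7 238.1] 8.3 [ 0.4723 -0.2319  0.018 ]
[304.5 233.3] 8.3 [ 0.4869 -0.1004  0.018 ]
[343.7 196.3] 8.2 [ 0.6004 -0.2223  0.018 ]
[306.7 192.5] 8.2 [ 0.6125 -0.1082  0.018 ]
```

View pics/c0.png

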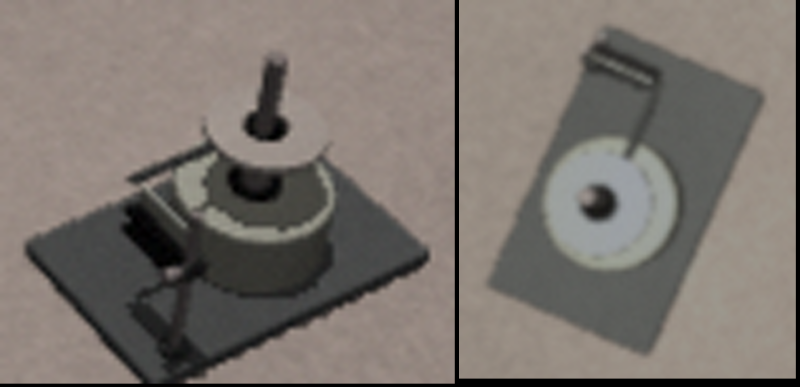

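```bash
cat > pose.py <<'E'
from h import *
t=cv2.imread('pics/t0.png');s=cv2.imread('pics/s0.png')
k=800/950
C=[np.array([160+(X/k-545)/5,180+Y/k/5])-.4 for X,Y in[(610,28),(763,95),(648,352),(490,285)]]
W=np.array([onz('top',c,.012) for c in C])
ex=(W[0]+W[1]-W[2]-W[3])[:2];ex/=np.linalg.norm(ex);ey=np.array([-ex[1],ex[0]])
cen=W.mean(0)[:2]-ex*.012
def S(x,y,z): return np.r_[cen+ex*x+ey*y,z]
E
python3 - <<'E'
from pose import *
print(W.round(3),'edges',[np.linalg.norm(W[i]-W[i-1]).round(3) for i in range(4)]);print('cen',cen,'yaw',np.degrees(np.arctan2(ex[1],ex[0])))
# refine: pan centre via top view: light pan pixel guess
for nm,P in dict(pan=(0,0,.103),ptr=(.092,0,.1),rodtop=(.105,0,.12),rodbot=(.105,0,.012),housingtop=(0,0,.07)).items():
    X=S(*P);a=proj('top',X);b=proj('scene',X)
    print(nm,X.round(3),'top crop',((a-[160,180]+.4)*5*k+[545*k,0]).round(),'scene crop',((b-[275,180]+.4)*6*k).round())
# spindle tip triangulate
for z in(.15,.155,.16):
    p=onz('top',np.array([160+(588/k-545)/5,180+197/k/5])-.4,z);print(p.round(4),((proj('scene',p)-[275,180]+.4)*6*k).round())
E
```

```text
[[0.633 0.236 0.012]
 [0.583 0.123 0.012]
 [0.396 0.206 0.012]
 [0.445 0.322 0.012]] edges [np.float64(0.206), np.float64(0.124), np.float64(0.204), np.float64(0.125)]
cen [0.50339363 0.22673415] yaw -24.089741798683423
pan [0.503 0.227 0.103] top crop [602. 203.] scene crop [259. 127.]
ptr [0.587 0.189 0.1  ] top crop [658.  81.] scene crop [129. 184.]
rodtop [0.599 0.184 0.12 ] top crop [663.  61.] scene crop [114. 166.]
rodbot [0.599 0.184 0.012] top crop [681.  73.] scene crop [ 96. 301.]
housingtop [0.503 0.227 0.07 ] top crop [609. 204.] scene crop [251. 168.]
[0.5073 0.2282 0.15  ] [271.  69.]
[0.5072 0.2274 0.155 ] [271.  61.]
[0.5072 0.2266 0.16  ] [271.  54.]
```

Run:
```python
from pose import *
def enh(a,f,sz):
    a=(255*(a/255.)**.5).astype(np.uint8);a=cv2.resize(a,sz,interpolation=cv2.INTER_CUBIC);return a
A=enh(s[205:256,280:331],0,(500,500));B=enh(s[184:214,315:345],0,(300,300));
C=enh(t[210:240,182:212],0,(300,300))
o=np.zeros((600,800,3),np.uint8);o[:500,:500]=A;o[:300,500:]=B;o[300:,500:]=C
cv2.imwrite('pics/c1.png',o)
```

```text
(no output)
```

View pics/c1.png

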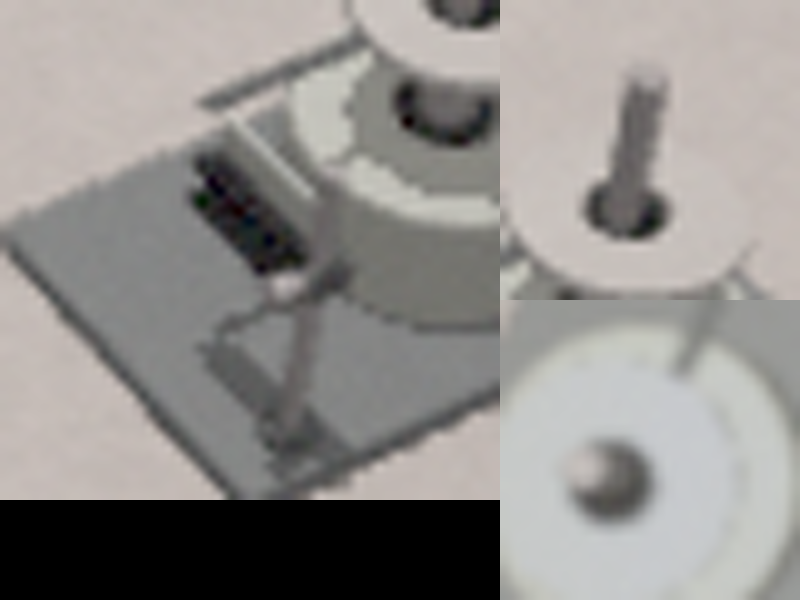

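The spindle tip shows at about (190.1,226.1) in the top view and (329.4,190.8) in the scene view. On the gauge tab, two dark bars end at scene (300.5,221) and (300,224.5), and the pointer tip is at (300.5,215). Now to triangulate and plan the first grasp.

```bash
cat >> h.py <<'E'
def tri(pt,ps):
    A=[];b=[]
    for n,p in(('top',pt),('scene',ps)):
        o,d=ray(n,p);d=d/np.linalg.norm(d);P=np.eye(3)-np.outer(d,d);A.append(P);b.append(P@o)
    X=np.linalg.lstsq(np.vstack(A),np.hstack(b),rcond=None)[0]
    return X.round(4),(proj('top',X)-pt).round(2),(proj('scene',X)-ps).round(2)
def plan(p,mx=.25):
    v=togo(p);n=int(np.ceil(np.abs(np.linalg.norm(v))/mx));print('tot',v,'rows',n,'each',(v/n).round(4))
E
python3 - <<'E'
from pose import *
print('tip',tri(np.array([190.05,226.05]),np.array([329.35,190.75])))
print('S-frame tip offset', [(np.r_[.5072,.2271]-cen)@ex,(np.r_[.5072,.2271]-cen)@ey])
plan([.487,-.1004,.15])
E
```

```text
tip (array([0.5075, 0.2286, 0.1595]), array([-0.5 ,  0.24]), array([-0.55, -0.01]))
S-frame tip offset [np.float64(0.0033255344980330716), np.float64(0.0018876250224329851)]
tot [-3.2816 -3.3517  0.5404] rows 19 each [-0.1727 -0.1764  0.0284]
```

```bash
python3 -m handwheel '[{"travel":[-0.173,-0.177,0],"dr":[0,0,0]},{"travel":[-0.173,-0.177,0],"dr":[0,0,0]},{"travel":[-0.173,-0.177,0],"dr":[0,0,0]},{"travel":[-0.173,-0.177,0],"dr":[0,0,0]},{"travel":[-0.173,-0.177,0],"dr":[0,0,0]},{"travel":[-0.173,-0.177,0],"dr":[0,0,0]},{"travel":[-0.173,-0.177,0],"dr":[0,0,0]},{"travel":[-0.173,-0.177,0],"dr":[0,0,0]},{"travel":[-0.173,-0.177,0],"dr":[0,0,0]},{"travel":[-0.173,-0.177,0],"dr":[0,0,0]},{"travel":[-0.173,-0.177,0],"dr":[0,0,0]},{"travel":[-0.173,-0.177,0],"dr":[0,0,0]},{"travel":[-0.173,-0.177,0],"dr":[0,0,0]},{"travel":[-0.173,-0.177,0.05],"dr":[0,0,0]},{"travel":[-0.173,-0.177,0.1],"dr":[0,0,0]},{"travel":[-0.173,-0.177,0.1],"dr":[0,0,0]},{"travel":[-0.173,-0.177,0.1],"dr":[0,0,0]},{"travel":[-0.173,-0.177,0.1],"dr":[0,0,0]},{"travel":[-0.173,-0.177,0.1],"dr":[0,0,0]},{"travel":[0,0,0],"dr":[0,0,0]}]'; python3 -c "
from h import *
plan([.487,-.1004,.03],.15);print(ctrl.get_obs()['time_s'])"
```

```text
time_s: 1.77
eef_pos: [0.4956, -0.1308, 0.1413]
eef_rot: [0.001, 0.169, 0.986, -0.002]
wrist_force: [-1.4, 0.3, 0.1]
opening: 0.996
tot [0.1234 0.1751 0.7409] rows 6 each [0.0206 0.0292 0.1235]
1.7667
```

```bash
python3 -m handwheel '[{"travel":[0.03,0.045,0.12],"dr":[0,0,0]},{"travel":[0.03,0.045,0.12],"dr":[0,0,0]},{"travel":[0.03,0.045,0.12],"dr":[0,0,0]},{"travel":[0.03,0.045,0.12],"dr":[0,0,0]},{"travel":[0,0,0.1],"dr":[0,0,0]},{"travel":[0,0,0.05],"dr":[0,0,0]},{"travel":[0,0,0],"dr":[0,0,0]}]'; python3 -c "
from h import *
plan([.487,-.1004,.006],.15);snap('scene','s1');snap('top','t1')
q=ctrl.get_obs()['eef_rot'];R=Rn.from_quat([q[1],q[2],q[3],q[0]]);print(R.as_matrix().round(3))"
```

```text
time_s: 2.35
eef_pos: [0.4856, -0.1013, 0.0396]
eef_rot: [-0.002, 0.173, 0.985, -0.002]
wrist_force: [-0.9, -0.0, -0.2]
opening: 1.002
tot [-0.0079  0.0095  0.2241] rows 2 each [-0.004   0.0048  0.112 ]
[[-0.94   0.341 -0.002]
 [ 0.341  0.94  -0.004]
 [ 0.001 -0.004 -1.   ]]
```

```bash
python3 -m handwheel '[{"travel":[-0.008,0.009,0.09],"dr":[0,0,0]},{"travel":[0,0,0.09],"dr":[0,0,0]},{"travel":[0,0,0.04],"dr":[0,0,0]},{"travel":[0,0,0],"dr":[0,0,0]}]'; python3 -m handwheel '[{"travel":[0,0,0],"dr":[0,0,0]},{"travel":[0,0,0],"dr":[0,0,0]},{"travel":[0,0,0],"dr":[0,0,0]},{"travel":[0,0,0],"dr":[0,0,0]},{"travel":[0,0,0],"dr":[0,0,0]},{"travel":[0,0,0],"dr":[0,0,0]}]' -1;python3 -m handwheel '[{"travel":[0,0,0],"dr":[0,0,0]},{"travel":[0,0,0],"dr":[0,0,0]}]'
```

```text
time_s: 2.78
eef_pos: [0.4932, -0.1036, 0.0127]
eef_rot: [0.004, 0.173, 0.985, -0.003]
wrist_force: [-0.6, 0.9, 0.3]
opening: 1.002
time_s: 3.28
eef_pos: [0.4957, -0.1048, 0.0174]
eef_rot: [0.007, 0.173, 0.985, -0.004]
wrist_force: [0.5, 0.2, -2.6]
opening: 0.495
time_s: 3.45
eef_pos: [0.4956, -0.1048, 0.0175]
eef_rot: [0.007, 0.173, 0.985, -0.004]
wrist_force: [-0.8, 0.3, -1.6]
opening: 0.494
```

Run:
```python
from h import *
s=snap('scene','s2');t=snap('top','t2')
o=np.zeros((600,800,3),np.uint8)
o[:,:400]=cv2.resize(s[130:220,195:255],(400,600),interpolation=cv2.INTER_CUBIC)
o[:,400:]=cv2.resize(t[165:255,275:335],(400,600),interpolation=cv2.INTER_CUBIC)
cv2.imwrite('pics/c2.png',(255*(o/255.)**.6).astype(np.uint8))
```

```text
(no output)
```

View pics/c2.png

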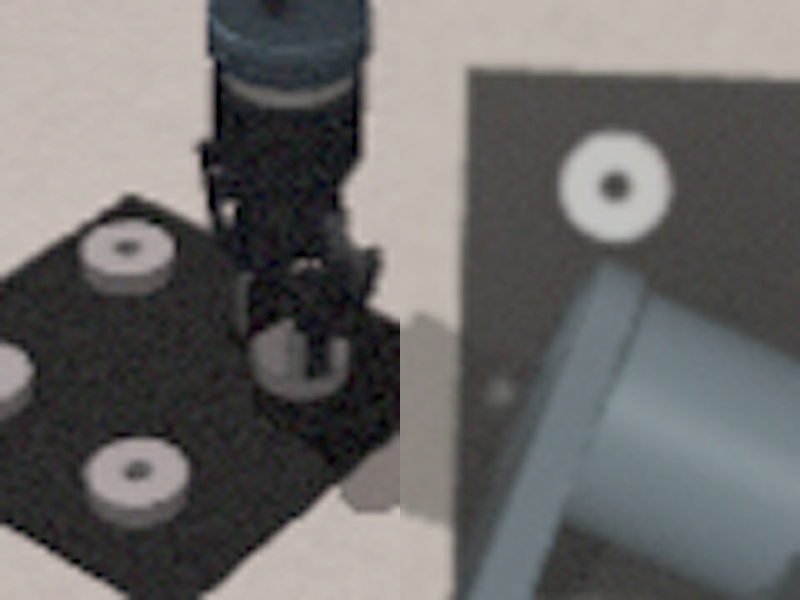

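The ring is in the jaws, but the arm drifted about 9 mm off-centre along tool x and the grip is high. I'll open, re-centre and regrasp.

```bash
python3 -m handwheel '[{"travel":[0,0,0],"dr":[0,0,0]},{"travel":[0,0,0],"dr":[0,0,0]},{"travel":[0,0,0],"dr":[0,0,0]},{"travel":[0,0,0],"dr":[0,0,0]}]' 1;python3 -c "
from h import *
plan([.487,-.1004,.010],.15)
o=ctrl.get_obs();q=o['eef_rot'];R=Rn.from_quat([q[1],q[2],q[3],q[0]]);print(R.as_matrix().round(3),o['dq'].round(3))"; python3 -m handwheel '[{"travel":[0.06,0,0.0],"dr":[0,0,0]},{"travel":[0,0,0],"dr":[0,0,0]},{"travel":[0,0,0],"dr":[0,0,0]}]';  python3 -c "
from h import *
plan([.487,-.1004,.010],.15)
o=ctrl.get_obs();print(o['dq'].round(3),o['wrist_force'])"
```

```text
time_s: 3.88
eef_pos: [0.4961, -0.1051, 0.0177]
eef_rot: [0.007, 0.173, 0.985, -0.004]
wrist_force: [-0.2, 0.1, -0.4]
opening: 0.994
tot [0.0686 0.0089 0.0503] rows 1 each [0.0686 0.0089 0.0503]
[[-0.94   0.341  0.012]
 [ 0.341  0.94  -0.011]
 [-0.015 -0.006 -1.   ]] [ 0.001  0.001 -0.003  0.    -0.002  0.001]
time_s: 4.13
eef_pos: [0.487, -0.1018, 0.0177]
eef_rot: [0.007, 0.173, 0.985, -0.004]
wrist_force: [-0.2, -0.4, -0.4]
opening: 1.002
tot [0.0041 0.0091 0.0513] rows 1 each [0.0041 0.0091 0.0513]
[ 0.001 -0.01   0.031 -0.001  0.006 -0.002] [-0.20528504 -0.35466393 -0.4486553 ]
```

```bash
python3 -m handwheel '[{"travel":[0.004,0.009,0.03],"dr":[-0.011,0.028,0]},{"travel":[0,0,0.03],"dr":[0,0,0]},{"travel":[0,0,0],"dr":[0,0,0]},{"travel":[0,0,0],"dr":[0,0,0]}]'; python3 -m handwheel '[{"travel":[0,0,0],"dr":[0,0,0]},{"travel":[0,0,0],"dr":[0,0,0]},{"travel":[0,0,0],"dr":[0,0,0]},{"travel":[0,0,0],"dr":[0,0,0]},{"travel":[0,0,0],"dr":[0,0,0]},{"travel":[0,0,0],"dr":[0,0,0]}]' -1; python3 -c "
from h import *
plan([.487,-.1004,.010],.15)
o=ctrl.get_obs();print(o['dq'].round(3),o['wrist_force'])"
```

```text
time_s: 4.47
eef_pos: [0.4868, -0.1002, 0.0078]
eef_rot: [-0.0, 0.173, 0.985, 0.0]
wrist_force: [0.1, -0.4, 0.1]
opening: 1.005
time_s: 4.97
eef_pos: [0.4868, -0.1003, 0.0083]
eef_rot: [-0.001, 0.173, 0.985, 0.0]
wrist_force: [-0.7, -0.6, -1.3]
opening: 0.546
tot [-0.0015 -0.0002 -0.0115] rows 1 each [-0.0015 -0.0002 -0.0115]
[ 0.001 -0.001  0.001 -0.     0.001  0.002] [-0.65545646 -0.56628553 -1.31497267]
```

```bash
python3 -m handwheel '[{"travel":[0,0,-0.03],"dr":[0,0,0]},{"travel":[0,0,-0.1],"dr":[0,0,0]},{"travel":[0,0,-0.18],"dr":[0,0,0]},{"travel":[0,0,-0.18],"dr":[0,0,0]},{"travel":[0,0,-0.18],"dr":[0,0,0]},{"travel":[0,0,-0.18],"dr":[0,0,0]},{"travel":[0,0,-0.18],"dr":[0,0,0]},{"travel":[0,0,-0.15],"dr":[0,0,0]},{"travel":[0,0,-0.1],"dr":[0,0,0]},{"travel":[0,0,-0.05],"dr":[0,0,0]},{"travel":[0,0,0],"dr":[0,0,0]},{"travel":[0,0,0],"dr":[0,0,0]}]'; python3 -c "
from h import *
plan([.5073,.2278,.19],.18)"
```

```text
time_s: 5.97
eef_pos: [0.483, -0.0984, 0.2153]
eef_rot: [-0.005, 0.173, 0.985, 0.002]
wrist_force: [-0.4, 0.5, -2.4]
opening: 0.549
tot [0.5874 2.0992 0.1777] rows 13 each [0.0452 0.1615 0.0137]
```

```bash
python3 -m handwheel '[{"travel":[0.02,0.07,0],"dr":[0,0,0]},{"travel":[0.048,0.17,0],"dr":[0,0,0]},{"travel":[0.048,0.17,0],"dr":[0,0,0]},{"travel":[0.048,0.17,0],"dr":[0,0,0]},{"travel":[0.048,0.17,0],"dr":[0,0,0]},{"travel":[0.048,0.17,0],"dr":[0,0,0]},{"travel":[0.048,0.17,0],"dr":[0,0,0]},{"travel":[0.048,0.17,0],"dr":[0,0,0]},{"travel":[0.048,0.17,0],"dr":[0,0,0]},{"travel":[0.048,0.17,0],"dr":[0,0,0]},{"travel":[0.048,0.17,0],"dr":[0,0,0]},{"travel":[0.048,0.17,0],"dr":[0,0,0]},{"travel":[0.03,0.1,0],"dr":[0,0,0]},{"travel":[0.015,0.05,0],"dr":[0,0,0]},{"travel":[0,0,0],"dr":[0,0,0]},{"travel":[0,0,0],"dr":[0,0,0]}]'; python3 -c "
from h import *
plan([.5073,.2278,.19],.18)
o=ctrl.get_obs();q=o['eef_rot'];R=Rn.from_quat([q[1],q[2],q[3],q[0]]);print(R.as_matrix().round(3),o['dq'].round(3))"
```

```text
time_s: 7.3
eef_pos: [0.4885, 0.2511, 0.1893]
eef_rot: [-0.028, 0.174, 0.984, -0.001]
wrist_force: [0.6, -0.5, -2.1]
opening: 0.553
tot [-0.1706 -0.1031 -0.0126] rows 2 each [-0.0853 -0.0516 -0.0063]
[[-0.938  0.343 -0.056]
 [ 0.343  0.939  0.007]
 [ 0.055 -0.013 -0.998]] [ 0.017  0.017  0.01   0.002 -0.003  0.006]
```

```bash
python3 -m handwheel '[{"travel":[-0.085,-0.05,0],"dr":[-0.012,-0.052,0]},{"travel":[-0.085,-0.05,0],"dr":[-0.012,-0.052,0]},{"travel":[0,0,0],"dr":[0,0,0]},{"travel":[0,0,0],"dr":[0,0,0]},{"travel":[0,0,0],"dr":[0,0,0]}]'
cat >> h.py <<'E'
def st(p):
    plan(p); o=ctrl.get_obs();q=o['eef_rot'];R=Rn.from_quat([q[1],q[2],q[3],q[0]]).as_matrix()
    a=R[2,0];b=R[2,1];k=np.radians(30);print('dr needed [%.3f,%.3f,0]'%(b/k,-a/k),'dq',np.abs(o['dq']).max().round(3))
E
python3 -c "
from h import *
st([.5073,.2278,.185])
s=snap('scene','s3')
cv2.imwrite('pics/c3.png',cv2.resize((255*(s[150:240,285:375]/255.)**.6).astype(np.uint8),(600,600),interpolation=cv2.INTER_CUBIC))"
```

```text
time_s: 7.72
eef_pos: [0.5052, 0.2239, 0.1853]
eef_rot: [-0.003, 0.176, 0.984, -0.002]
wrist_force: [-0.2, 0.0, -1.8]
opening: 0.551
tot [-0.004   0.0291  0.0021] rows 1 each [-0.004   0.0291  0.0021]
dr needed [-0.008,-0.009,0] dq 0.013
```

View pics/c3.png

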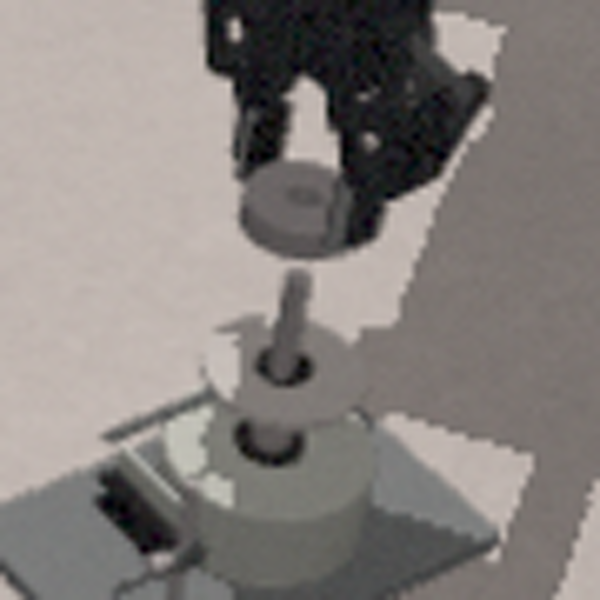

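The held ring's hole shows at scene (329.9,178.1) and the spindle tip at (329.3,190.5), so they are nearly in line.

Run:
```python
from h import *
p=ctrl.get_obs()['eef_pos']
print('proj ring top',proj('scene',p+[0,0,.012]),'obs 329.9 178.1')
for z in(.155,.157,.159): print(z,onz('scene',(329.3,190.5),z),proj('scene',[.5073,.2278,z]))
K,k,R,t=cal('scene');print(R[0].round(3),R[1].round(3))
```

```text
proj ring top [329.7857953  179.10772998] obs 329.9 178.1
0.155 [0.50032545 0.22736468 0.155     ] [328.33133973 191.82459989]
0.157 [0.50271087 0.22819859 0.157     ] [328.4405528  191.27948534]
0.159 [0.50509628 0.2290325  0.159     ] [328.55004215 190.73302837]
[-0.585  0.811  0.015] [ 0.513  0.384 -0.768]
```

```bash
python3 -c "
from h import *
st([.506,.229,.164])"; python3 -m handwheel '[{"travel":[0.007,0.034,0.04],"dr":[-0.008,-0.009,0]},{"travel":[0,0,0.05],"dr":[0,0,0]},{"travel":[0,0,0.05],"dr":[0,0,0]},{"travel":[0,0,0],"dr":[0,0,0]},{"travel":[0,0,0],"dr":[0,0,0]}]';python3 -c "
from h import *
st([.506,.229,.157])"
```

```text
tot [0.0061 0.0335 0.1422] rows 1 each [0.0061 0.0335 0.1422]
dr needed [-0.008,-0.009,0] dq 0.01
time_s: 8.18
eef_pos: [0.5052, 0.2304, 0.1617]
eef_rot: [-0.001, 0.176, 0.984, 0.0]
wrist_force: [-0.3, -0.4, -2.3]
opening: 0.551
tot [-0.0083 -0.007   0.0316] rows 1 each [-0.0083 -0.007   0.0316]
dr needed [0.001,-0.003,0] dq 0.02
```

```bash
python3 -m handwheel '[{"travel":[-0.006,-0.006,0],"dr":[0,0,0]},{"travel":[0,0,0.02],"dr":[0,0,0]},{"travel":[0,0,0.02],"dr":[0,0,0]},{"travel":[0,0,0],"dr":[0,0,0]},{"travel":[0,0,0],"dr":[0,0,0]}]';python3 -m handwheel '[{"travel":[0,0,0.02],"dr":[0,0,0]},{"travel":[0,0,0.02],"dr":[0,0,0]},{"travel":[0,0,0],"dr":[0,0,0]},{"travel":[0,0,0],"dr":[0,0,0]}]'
```

```text
time_s: 8.6
eef_pos: [0.5056, 0.2294, 0.1548]
eef_rot: [-0.001, 0.176, 0.984, 0.0]
wrist_force: [-0.4, 0.8, -1.4]
opening: 0.551
time_s: 8.93
eef_pos: [0.5059, 0.2294, 0.1486]
eef_rot: [-0.001, 0.176, 0.984, 0.0]
wrist_force: [0.4, 0.5, -1.3]
opening: 0.547
```

```bash
python3 -m handwheel '[{"travel":[0,0,0.03],"dr":[0,0,0]},{"travel":[0,0,0.03],"dr":[0,0,0]},{"travel":[0,0,0],"dr":[0,0,0]},{"travel":[0,0,0],"dr":[0,0,0]}]';python3 -c "
from h import *
st([.506,.229,.107])
s=snap('scene','s4')
cv2.imwrite('pics/c4.png',cv2.resize((255*(s[150:240,285:375]/255.)**.6).astype(np.uint8),(600,600),interpolation=cv2.INTER_CUBIC))"
```

```text
time_s: 9.27
eef_pos: [0.5059, 0.2294, 0.1386]
eef_rot: [-0.001, 0.176, 0.984, 0.0]
wrist_force: [-0.7, 0.0, -2.2]
opening: 0.548
tot [-0.002  -0.0022  0.2108] rows 1 each [-0.002  -0.0022  0.2108]
dr needed [0.001,-0.003,0] dq 0.01
```

View pics/c4.png

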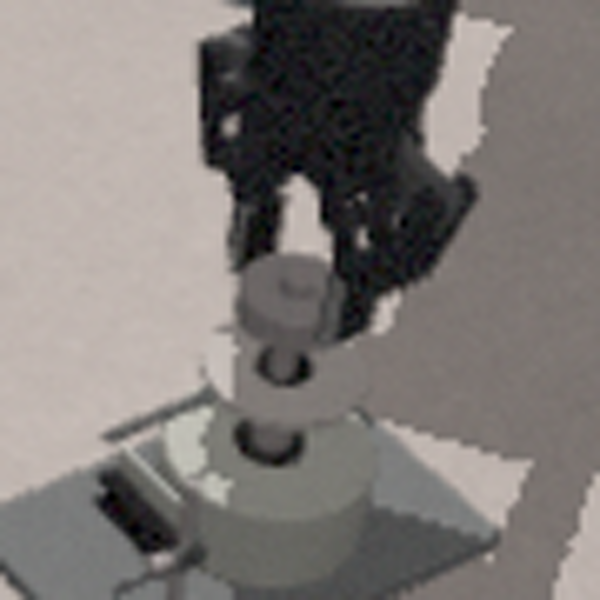

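The ring is threaded on the spindle and the pan hasn't moved. Lowering further.

```bash
python3 -m handwheel '[{"travel":[0,0,0.03],"dr":[0,0,0]},{"travel":[0,0,0.04],"dr":[0,0,0]},{"travel":[0,0,0.04],"dr":[0,0,0]},{"travel":[0,0,0.04],"dr":[0,0,0]},{"travel":[0,0,0.04],"dr":[0,0,0]},{"travel":[0,0,0.02],"dr":[0,0,0]},{"travel":[0,0,0],"dr":[0,0,0]},{"travel":[0,0,0],"dr":[0,0,0]},{"travel":[0,0,0],"dr":[0,0,0]}]';python3 -m handwheel '[{"travel":[0,0,0.015],"dr":[0,0,0]},{"travel":[0,0,0.015],"dr":[0,0,0]},{"travel":[0,0,0],"dr":[0,0,0]},{"travel":[0,0,0],"dr":[0,0,0]}]'
```

```text
time_s: 10.07
eef_pos: [0.5061, 0.2295, 0.1035]
eef_rot: [-0.001, 0.176, 0.984, 0.0]
wrist_force: [-0.8, -0.2, -0.2]
opening: 0.551
time_s: 10.4
eef_pos: [0.5063, 0.2295, 0.0996]
eef_rot: [-0.0, 0.176, 0.984, 0.0]
wrist_force: [-0.8, -0.3, 0.0]
opening: 0.55
```

```bash
python3 -m handwheel '[{"travel":[0,0,0.01],"dr":[0,0,0]},{"travel":[0,0,0],"dr":[0,0,0]},{"travel":[0,0,0],"dr":[0,0,0]}]';python3 -m handwheel '[{"travel":[0,0,0],"dr":[0,0,0]},{"travel":[0,0,0],"dr":[0,0,0]},{"travel":[0,0,0],"dr":[0,0,0]},{"travel":[0,0,0],"dr":[0,0,0]},{"travel":[0,0,-0.04],"dr":[0,0,0]},{"travel":[0,0,-0.08],"dr":[0,0,0]},{"travel":[0,0,-0.15],"dr":[0,0,0]},{"travel":[0,0,-0.15],"dr":[0,0,0]},{"travel":[0,0,-0.15],"dr":[0,0,0]},{"travel":[0,0,-0.1],"dr":[0,0,0]},{"travel":[0,0,-0.05],"dr":[0,0,0]},{"travel":[0,0,0],"dr":[0,0,0]}]' 1;python3 -c "
from h import *
st([.6125,-.1082,.20])
s=snap('scene','s5')"
```

```text
time_s: 10.65
eef_pos: [0.5064, 0.2295, 0.0984]
eef_rot: [0.0, 0.176, 0.984, 0.0]
wrist_force: [-1.1, -0.5, 1.0]
opening: 0.551
time_s: 11.65
eef_pos: [0.5071, 0.2296, 0.2175]
eef_rot: [0.002, 0.176, 0.984, 0.001]
wrist_force: [-0.0, 0.3, 0.3]
opening: 1.0
tot [-1.4387 -1.8699  0.115 ] rows 10 each [-0.1439 -0.187   0.0115]
dr needed [0.006,0.006,0] dq 0.019
```

```bash
python3 -m handwheel '[{"travel":[-0.06,-0.08,0],"dr":[0,0,0]},{"travel":[-0.135,-0.175,0],"dr":[0,0,0]},{"travel":[-0.135,-0.175,0],"dr":[0,0,0]},{"travel":[-0.135,-0.175,0],"dr":[0,0,0]},{"travel":[-0.135,-0.175,0],"dr":[0,0,0]},{"travel":[-0.135,-0.175,0],"dr":[0,0,0]},{"travel":[-0.135,-0.175,0],"dr":[0,0,0]},{"travel":[-0.135,-0.175,0],"dr":[0,0,0]},{"travel":[-0.135,-0.175,0.04],"dr":[0,0,0]},{"travel":[-0.1,-0.13,0.08],"dr":[0,0,0]},{"travel":[-0.05,-0.06,0.1],"dr":[0,0,0]},{"travel":[0,0,0.1],"dr":[0,0,0]},{"travel":[0,0,0.1],"dr":[0,0,0]},{"travel":[0,0,0],"dr":[0,0,0]},{"travel":[0,0,0],"dr":[0,0,0]}]';python3 -c "
from h import *
st([.6125,-.1082,.04])"
```

```text
time_s: 12.95
eef_pos: [0.5956, -0.0859, 0.1321]
eef_rot: [-0.011, 0.175, 0.984, 0.002]
wrist_force: [0.7, 0.3, -0.1]
opening: 1.003
tot [-0.1705 -0.101   0.6107] rows 3 each [-0.0568 -0.0337  0.2036]
dr needed [0.000,-0.042,0] dq 0.035
```

```bash
python3 -m handwheel '[{"travel":[-0.085,-0.05,0.1],"dr":[0,-0.021,0]},{"travel":[-0.085,-0.05,0.12],"dr":[0,-0.021,0]},{"travel":[0,0,0.12],"dr":[0,0,0]},{"travel":[0,0,0.12],"dr":[0,0,0]},{"travel":[0,0,0.08],"dr":[0,0,0]},{"travel":[0,0,0],"dr":[0,0,0]},{"travel":[0,0,0],"dr":[0,0,0]}]';python3 -c "
from h import *
st([.6125,-.1082,.008])"
```

```text
time_s: 13.53
eef_pos: [0.6164, -0.1073, 0.0514]
eef_rot: [0.002, 0.173, 0.985, -0.0]
wrist_force: [0.6, -0.1, 0.5]
opening: 0.998
tot [ 0.0233 -0.0148  0.2893] rows 2 each [ 0.0116 -0.0074  0.1446]
dr needed [0.001,0.008,0] dq 0.009
```

```bash
python3 -m handwheel '[{"travel":[0.023,-0.015,0.08],"dr":[0,0.008,0]},{"travel":[0,0,0.1],"dr":[0,0,0]},{"travel":[0,0,0.05],"dr":[0,0,0]},{"travel":[0,0,0],"dr":[0,0,0]},{"travel":[0,0,0],"dr":[0,0,0]}]';python3 -c "
from h import *
st([.6125,-.1082,.008])"
```

```text
time_s: 13.95
eef_pos: [0.6145, -0.1083, 0.0192]
eef_rot: [0.003, 0.172, 0.985, -0.0]
wrist_force: [0.7, 0.1, 0.5]
opening: 1.0
tot [ 0.0133 -0.0041  0.0747] rows 1 each [ 0.0133 -0.0041  0.0747]
dr needed [0.001,0.011,0] dq 0.004
```

```bash
python3 -m handwheel '[{"travel":[0.014,-0.004,0.04],"dr":[0,0.011,0]},{"travel":[0,0,0.037],"dr":[0,0,0]},{"travel":[0,0,0],"dr":[0,0,0]},{"travel":[0,0,0],"dr":[0,0,0]}]';python3 -m handwheel '[{"travel":[0,0,0],"dr":[0,0,0]},{"travel":[0,0,0],"dr":[0,0,0]},{"travel":[0,0,0],"dr":[0,0,0]},{"travel":[0,0,0],"dr":[0,0,0]},{"travel":[0,0,0],"dr":[0,0,0]},{"travel":[0,0,0],"dr":[0,0,0]},{"travel":[0,0,0],"dr":[0,0,0]}]' -1;python3 -c "
from h import *
st([.6125,-.1082,.008])"
```

```text
time_s: 14.28
eef_pos: [0.6134, -0.1086, 0.0086]
eef_rot: [0.001, 0.172, 0.985, -0.0]
wrist_force: [-0.5, 0.6, -0.0]
opening: 0.999
time_s: 14.87
eef_pos: [0.6139, -0.1085, 0.0101]
eef_rot: [0.002, 0.172, 0.985, -0.0]
wrist_force: [-0.3, -0.3, -0.3]
opening: 0.552
tot [ 0.0098 -0.0014  0.014 ] rows 1 each [ 0.0098 -0.0014  0.014 ]
dr needed [0.001,0.007,0] dq 0.003
```

```bash
python3 -m handwheel '[{"travel":[0,0,-0.03],"dr":[0,0,0]},{"travel":[0,0,-0.1],"dr":[0,0,0]},{"travel":[0,0,-0.18],"dr":[0,0,0]},{"travel":[0,0,-0.18],"dr":[0,0,0]},{"travel":[0,0,-0.18],"dr":[0,0,0]},{"travel":[0,0,-0.18],"dr":[0,0,0]},{"travel":[0,0,-0.18],"dr":[0,0,0]},{"travel":[0,0,-0.15],"dr":[0,0,0]},{"travel":[0,0,-0.1],"dr":[0,0,0]},{"travel":[0,0,-0.05],"dr":[0,0,0]},{"travel":[0,0,0],"dr":[0,0,0]},{"travel":[0,0,0],"dr":[0,0,0]}]'; python3 -c "
from h import *
st([.507,.229,.19])"
```

```text
time_s: 15.87
eef_pos: [0.6094, -0.1073, 0.2153]
eef_rot: [-0.004, 0.173, 0.985, 0.001]
wrist_force: [-0.5, 0.7, -3.3]
opening: 0.549
tot [1.4027 1.8767 0.18  ] rows 10 each [0.1403 0.1877 0.018 ]
dr needed [0.001,-0.014,0] dq 0.006
```

```bash
python3 -m handwheel '[{"travel":[0.06,0.08,-0.01],"dr":[0,0,0]},{"travel":[0.14,0.18,-0.01],"dr":[0,0,0]},{"travel":[0.14,0.18,-0.01],"dr":[0,0,0]},{"travel":[0.14,0.18,-0.01],"dr":[0,0,0]},{"travel":[0.14,0.18,-0.01],"dr":[0,0,0]},{"travel":[0.14,0.18,-0.01],"dr":[0,0,0]},{"travel":[0.14,0.18,-0.01],"dr":[0,0,0]},{"travel":[0.14,0.18,-0.01],"dr":[0,0,0]},{"travel":[0.14,0.18,-0.01],"dr":[0,0,0]},{"travel":[0.11,0.14,0],"dr":[0,0,0]},{"travel":[0.05,0.06,0],"dr":[0,0,0]},{"travel":[0,0,0],"dr":[0,0,0]},{"travel":[0,0,0],"dr":[0,0,0]}]'; python3 -c "
from h import *
st([.507,.229,.18])"
```

```text
time_s: 16.95
eef_pos: [0.4867, 0.2222, 0.2098]
eef_rot: [-0.022, 0.173, 0.985, -0.001]
wrist_force: [0.3, -0.5, -2.7]
opening: 0.551
tot [-0.1202  0.0907  0.1927] rows 1 each [-0.1202  0.0907  0.1927]
dr needed [-0.019,-0.083,0] dq 0.035
```

```bash
python3 -m handwheel '[{"travel":[-0.06,0.045,0.03],"dr":[-0.01,-0.042,0]},{"travel":[-0.06,0.045,0.05],"dr":[-0.01,-0.042,0]},{"travel":[0,0,0.06],"dr":[0,0,0]},{"travel":[0,0,0.03],"dr":[0,0,0]},{"travel":[0,0,0],"dr":[0,0,0]},{"travel":[0,0,0],"dr":[0,0,0]}]'; python3 -c "
from h import *
st([.507,.229,.16])"
```

```text
time_s: 17.45
eef_pos: [0.5052, 0.2251, 0.1771]
eef_rot: [-0.004, 0.175, 0.985, -0.002]
wrist_force: [-0.2, 0.4, -2.0]
opening: 0.548
tot [-0.0029  0.0292  0.1138] rows 1 each [-0.0029  0.0292  0.1138]
dr needed [-0.011,-0.013,0] dq 0.016
```

```bash
python3 -m handwheel '[{"travel":[-0.004,0.028,0.03],"dr":[-0.011,-0.013,0]},{"travel":[0,0,0.03],"dr":[0,0,0]},{"travel":[0,0,0],"dr":[0,0,0]},{"travel":[0,0,0],"dr":[0,0,0]}]'; python3 -c "
from h import *
st([.507,.229,.145])"
```

```text
time_s: 17.78
eef_pos: [0.5073, 0.228, 0.1674]
eef_rot: [-0.0, 0.176, 0.984, 0.0]
wrist_force: [0.4, -0.6, -2.6]
opening: 0.552
tot [0.0045 0.0056 0.1496] rows 1 each [0.0045 0.0056 0.1496]
dr needed [0.001,-0.000,0] dq 0.007
```

```bash
python3 -m handwheel '[{"travel":[0.004,0.006,0.03],"dr":[0,0,0]},{"travel":[0,0,0.03],"dr":[0,0,0]},{"travel":[0,0,0.03],"dr":[0,0,0]},{"travel":[0,0,0.03],"dr":[0,0,0]},{"travel":[0,0,0.03],"dr":[0,0,0]},{"travel":[0,0,0.03],"dr":[0,0,0]},{"travel":[0,0,0.02],"dr":[0,0,0]},{"travel":[0,0,0],"dr":[0,0,0]},{"travel":[0,0,0],"dr":[0,0,0]}]';python3 -c "
from h import *
st([.507,.229,.107])
s=snap('scene','s6')
cv2.imwrite('pics/c6.png',cv2.resize((255*(s[150:240,285:375]/255.)**.6).astype(np.uint8),(600,600),interpolation=cv2.INTER_CUBIC))"
```

```text
time_s: 18.53
eef_pos: [0.5075, 0.2294, 0.1345]
eef_rot: [0.001, 0.176, 0.984, 0.0]
wrist_force: [0.1, 0.1, -1.6]
opening: 0.549
tot [ 0.0026 -0.0038  0.1835] rows 1 each [ 0.0026 -0.0038  0.1835]
dr needed [0.002,0.002,0] dq 0.007
```

View pics/c6.png

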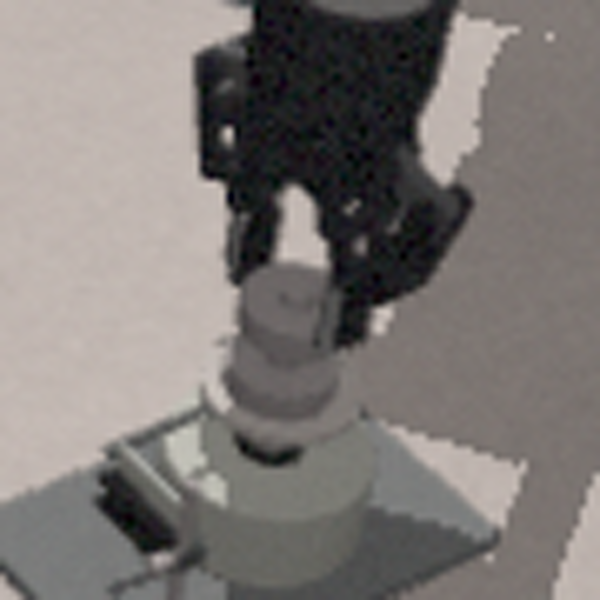

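```bash
python3 -m handwheel '[{"travel":[0,0,0.03],"dr":[0,0,0]},{"travel":[0,0,0.03],"dr":[0,0,0]},{"travel":[0,0,0.03],"dr":[0,0,0]},{"travel":[0,0,0.02],"dr":[0,0,0]},{"travel":[0,0,0.02],"dr":[0,0,0]},{"travel":[0,0,0.02],"dr":[0,0,0]},{"travel":[0,0,0],"dr":[0,0,0]},{"travel":[0,0,0],"dr":[0,0,0]}]';python3 -m handwheel '[{"travel":[0,0,0.015],"dr":[0,0,0]},{"travel":[0,0,0.01],"dr":[0,0,0]},{"travel":[0,0,0],"dr":[0,0,0]},{"travel":[0,0,0],"dr":[0,0,0]}]'
```

```text
time_s: 19.25
eef_pos: [0.5081, 0.2296, 0.1106]
eef_rot: [0.001, 0.176, 0.984, 0.001]
wrist_force: [-0.4, 0.5, 0.4]
opening: 0.547
time_s: 19.58
eef_pos: [0.5083, 0.2296, 0.1073]
eef_rot: [0.001, 0.176, 0.984, 0.001]
wrist_force: [-0.9, 0.0, 0.7]
opening: 0.551
```

Supported. Opening, rising and looking.

```bash
python3 -m handwheel '[{"travel":[0,0,0],"dr":[0,0,0]},{"travel":[0,0,0],"dr":[0,0,0]},{"travel":[0,0,0],"dr":[0,0,0]},{"travel":[0,0,0],"dr":[0,0,0]},{"travel":[0,0,-0.04],"dr":[0,0,0]},{"travel":[0,0,-0.08],"dr":[0,0,0]},{"travel":[0,0,-0.15],"dr":[0,0,0]},{"travel":[0,0,-0.15],"dr":[0,0,0]},{"travel":[0,0,-0.15],"dr":[0,0,0]},{"travel":[0,0,-0.1],"dr":[0,0,0]},{"travel":[0,0,-0.05],"dr":[0,0,0]},{"travel":[0,0,0],"dr":[0,0,0]}]' 1;python3 -c "
from h import *
s=snap('scene','s7');s5=cv2.imread('pics/s5.png');s0=cv2.imread('pics/s0.png')
f=lambda s,w,h:cv2.resize((255*(s/255.)**.6).astype(np.uint8),(w,h),interpolation=cv2.INTER_CUBIC)
st([.4723,-.2319,.2])
cv2.imwrite('pics/c7.png',np.hstack([f(s0[205:245,290:330],266,266*1),f(s5[205:245,290:330],266,266),f(s[205:245,290:330],266,266)]))
cv2.imwrite('pics/c7.png',np.vstack([cv2.imread('pics/c7.png'),np.hstack([f(s[180:250,285:365],400,330),f(s5[180:250,285:365],398,330)])]))"
```

```text
time_s: 20.58
eef_pos: [0.5086, 0.2296, 0.2266]
eef_rot: [0.003, 0.176, 0.984, 0.002]
wrist_force: [0.1, 0.0, 1.2]
opening: 1.0
tot [-0.8372 -2.9709  0.1649] rows 13 each [-0.0644 -0.2285  0.0127]
dr needed [0.008,0.010,0] dq 0.031
```

View pics/c7.png

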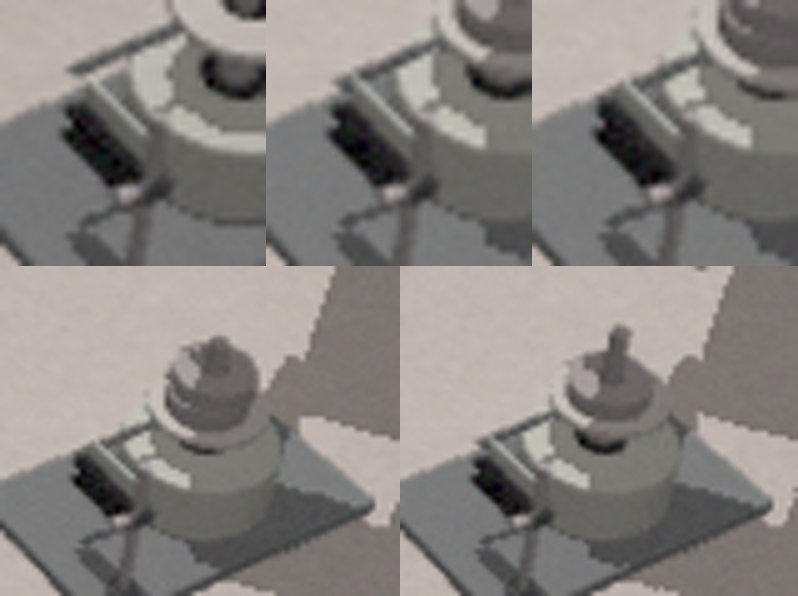

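Pointer tip on scene rows: unloaded it is at about 215.4, one ring 217.5 and two rings about 219.7. The bars' pointer-side ends are at rows 221 and 224.6. Next, zoomed views of the gauge from both cameras with projected reference points.

Run:
```python
from pose import *
s=cv2.imread('pics/s7.png')
f=lambda a:cv2.resize((255*(a/255.)**.5).astype(np.uint8),(400,400),interpolation=cv2.INTER_NEAREST)
cv2.imwrite('pics/c8.png',np.hstack([f(s[208:240,294:326]),f(t[184:208,188:212])]))
for x in(.09,.098,.106):
  for y in(0,.03,.06):
    for z in(.075,.1,.12):
      X=S(x,y,z);print(x,y,z,((proj('scene',X)-[294,208]+.5)*12.5).round(),((proj('top',X)-[188,184]+.5)*400/24+[400,0]).round())
```

```text
0.09 0 0.075 [ 79. 183.] [738. 275.]
0.09 0 0.1 [ 91. 104.] [720. 265.]
0.09 0 0.12 [100.  39.] [705. 256.]
0.09 0.03 0.075 [158. 265.] [584. 206.]
0.09 0.03 0.1 [171. 186.] [563. 195.]
0.09 0.03 0.12 [182. 120.] [545. 185.]
0.09 0.06 0.075 [241. 350.] [430. 138.]
0.09 0.06 0.1 [255. 271.] [406. 125.]
0.09 0.06 0.12 [267. 205.] [386. 114.]
0.098 0 0.075 [ 51. 195.] [757. 234.]
0.098 0 0.1 [ 62. 116.] [739. 223.]
0.098 0 0.12 [71. 51.] [725. 214.]
0.098 0.03 0.075 [130. 278.] [603. 165.]
0.098 0.03 0.1 [142. 198.] [582. 153.]
0.098 0.03 0.12 [153. 133.] [565. 142.]
0.098 0.06 0.075 [212. 363.] [449.  97.]
0.098 0.06 0.1 [226. 284.] [425.  83.]
0.098 0.06 0.12 [237. 218.] [406.  71.]
0.106 0 0.075 [ 22. 207.] [775. 193.]
0.106 0 0.1 [ 33. 128.] [758. 181.]
0.106 0 0.12 [42. 63.] [744. 171.]
0.106 0.03 0.075 [101. 290.] [622. 124.]
0.106 0.03 0.1 [113. 211.] [601. 111.]
0.106 0.03 0.12 [123. 145.] [585. 100.]
0.106 0.06 0.075 [183. 376.] [468.  56.]
0.106 0.06 0.1 [196. 297.] [445.  41.]
0.106 0.06 0.12 [208. 231.] [425.  29.]
```

View pics/c8.png

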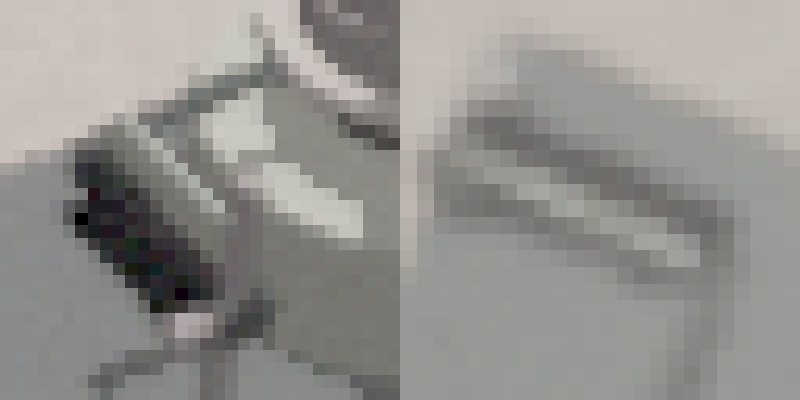

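The tab's top edge is near z≈0.10 m, which puts the bars at about z 0.085 and 0.070. With two rings the pointer tip is at scene row ≈219.2. That is above the upper bar, and the gap centre is at about row 222.5. One more ring moves it about 2.2 px, into the gap, so I'm fetching the third.

```bash
python3 -m handwheel '[{"travel":[-0.02,-0.08,-0.01],"dr":[0,0,0]},{"travel":[-0.055,-0.19,-0.01],"dr":[0,0,0]},{"travel":[-0.055,-0.19,-0.01],"dr":[0,0,0]},{"travel":[-0.055,-0.19,-0.01],"dr":[0,0,0]},{"travel":[-0.055,-0.19,-0.01],"dr":[0,0,0]},{"travel":[-0.055,-0.19,-0.01],"dr":[0,0,0]},{"travel":[-0.055,-0.19,-0.01],"dr":[0,0,0]},{"travel":[-0.055,-0.19,-0.01],"dr":[0,0,0]},{"travel":[-0.055,-0.19,-0.01],"dr":[0,0,0]},{"travel":[-0.055,-0.19,-0.01],"dr":[0,0,0]},{"travel":[-0.055,-0.19,0],"dr":[0,0,0]},{"travel":[-0.055,-0.19,0],"dr":[0,0,0]},{"travel":[-0.055,-0.19,0],"dr":[0,0,0]},{"travel":[-0.05,-0.16,0.05],"dr":[0,0,0]},{"travel":[-0.03,-0.1,0.08],"dr":[0,0,0]},{"travel":[-0.01,-0.05,0.1],"dr":[0,0,0]},{"travel":[0,0,0.1],"dr":[0,0,0]},{"travel":[0,0,0],"dr":[0,0,0]},{"travel":[0,0,0],"dr":[0,0,0]}]';python3 -c "
from h import *
st([.4723,-.2319,.05])"
```

```text
time_s: 22.22
eef_pos: [0.4552, -0.212, 0.1668]
eef_rot: [-0.016, 0.176, 0.984, 0.003]
wrist_force: [-0.1, 1.0, 0.7]
opening: 0.996
tot [-0.1778 -0.0843  0.7733] rows 4 each [-0.0445 -0.0211  0.1933]
dr needed [-0.001,-0.062,0] dq 0.04
```

```bash
python3 -m handwheel '[{"travel":[-0.09,-0.042,0.1],"dr":[0,-0.03,0]},{"travel":[-0.09,-0.042,0.14],"dr":[0,-0.03,0]},{"travel":[0,0,0.14],"dr":[0,0,0]},{"travel":[0,0,0.14],"dr":[0,0,0]},{"travel":[0,0,0.12],"dr":[0,0,0]},{"travel":[0,0,0.08],"dr":[0,0,0]},{"travel":[0,0,0],"dr":[0,0,0]},{"travel":[0,0,0],"dr":[0,0,0]}]';python3 -c "
from h import *
st([.4723,-.2319,.02])"
```

```text
time_s: 22.88
eef_pos: [0.477, -0.2333, 0.0583]
eef_rot: [0.001, 0.174, 0.985, -0.001]
wrist_force: [0.4, 0.2, 0.5]
opening: 1.003
tot [ 0.0333 -0.0016  0.255 ] rows 2 each [ 0.0167 -0.0008  0.1275]
dr needed [-0.003,0.006,0] dq 0.01
```

```bash
python3 -m handwheel '[{"travel":[0.033,0,0.08],"dr":[0,0.006,0]},{"travel":[0,0,0.1],"dr":[0,0,0]},{"travel":[0,0,0.06],"dr":[0,0,0]},{"travel":[0,0,0],"dr":[0,0,0]},{"travel":[0,0,0],"dr":[0,0,0]}]';python3 -c "
from h import *
st([.4723,-.2319,.008])"
```

```text
time_s: 23.3
eef_pos: [0.4741, -0.2326, 0.0243]
eef_rot: [0.002, 0.173, 0.985, -0.002]
wrist_force: [0.8, 0.3, 0.8]
opening: 1.002
tot [0.0133 0.0006 0.1086] rows 1 each [0.0133 0.0006 0.1086]
dr needed [-0.007,0.011,0] dq 0.007
```

```bash
python3 -m handwheel '[{"travel":[0.018,0,0.06],"dr":[-0.007,0.011,0]},{"travel":[0,0,0.05],"dr":[0,0,0]},{"travel":[0,0,0],"dr":[0,0,0]},{"travel":[0,0,0],"dr":[0,0,0]}]';python3 -c "
from h import *
st([.4723,-.2319,.008])"
```

```text
time_s: 23.63
eef_pos: [0.4723, -0.2324, 0.0079]
eef_rot: [0.001, 0.173, 0.985, -0.001]
wrist_force: [-0.3, -0.2, 0.1]
opening: 1.006
tot [ 0.0012  0.0032 -0.0005] rows 1 each [ 0.0012  0.0032 -0.0005]
dr needed [-0.002,0.004,0] dq 0.011
```

```bash
python3 -m handwheel '[{"travel":[0,0,0],"dr":[0,0,0]},{"travel":[0,0,0],"dr":[0,0,0]},{"travel":[0,0,0],"dr":[0,0,0]},{"travel":[0,0,0],"dr":[0,0,0]},{"travel":[0,0,0],"dr":[0,0,0]},{"travel":[0,0,0],"dr":[0,0,0]},{"travel":[0,0,0],"dr":[0,0,0]}]' -1;python3 -c "
from h import *
st([.4723,-.2319,.008]);print(ctrl.get_obs()['eef_pos'])"; python3 -m handwheel '[{"travel":[0,0,-0.03],"dr":[0,0,0]},{"travel":[0,0,-0.1],"dr":[0,0,0]},{"travel":[0,0,-0.18],"dr":[0,0,0]},{"travel":[0,0,-0.18],"dr":[0,0,0]},{"travel":[0,0,-0.18],"dr":[0,0,0]},{"travel":[0,0,-0.18],"dr":[0,0,0]},{"travel":[0,0,-0.18],"dr":[0,0,0]},{"travel":[0,0,-0.15],"dr":[0,0,0]},{"travel":[0,0,-0.1],"dr":[0,0,0]},{"travel":[0,0,-0.05],"dr":[0,0,0]},{"travel":[0,0,0],"dr":[0,0,0]},{"travel":[0,0,0],"dr":[0,0,0]}]'; python3 -c "
from h import *
st([.507,.229,.19])"
```

```text
time_s: 24.22
eef_pos: [0.4727, -0.2325, 0.0092]
eef_rot: [0.001, 0.173, 0.985, -0.001]
wrist_force: [-1.1, -0.4, -2.6]
opening: 0.552
tot [0.0039 0.0028 0.0083] rows 1 each [0.0039 0.0028 0.0083]
dr needed [-0.001,0.005,0] dq 0.002
[ 0.47270397 -0.23249954  0.00924172]
time_s: 25.22
eef_pos: [0.4694, -0.2299, 0.2169]
eef_rot: [-0.002, 0.173, 0.985, 0.001]
wrist_force: [-0.3, 0.6, -2.1]
opening: 0.549
tot [0.8051 2.9619 0.1877] rows 13 each [0.0619 0.2278 0.0144]
dr needed [0.003,-0.009,0] dq 0.008
```

```bash
python3 -m handwheel '[{"travel":[0.02,0.08,-0.01],"dr":[0,0,0]},{"travel":[0.05,0.19,-0.01],"dr":[0,0,0]},{"travel":[0.05,0.19,-0.01],"dr":[0,0,0]},{"travel":[0.05,0.19,-0.01],"dr":[0,0,0]},{"travel":[0.05,0.19,-0.01],"dr":[0,0,0]},{"travel":[0.05,0.19,-0.01],"dr":[0,0,0]},{"travel":[0.05,0.19,-0.01],"dr":[0,0,0]},{"travel":[0.05,0.19,-0.01],"dr":[0,0,0]},{"travel":[0.05,0.19,-0.01],"dr":[0,0,0]},{"travel":[0.05,0.19,-0.01],"dr":[0,0,0]},{"travel":[0.05,0.19,-0.01],"dr":[0,0,0]},{"travel":[0.05,0.19,-0.01],"dr":[0,0,0]},{"travel":[0.05,0.19,0],"dr":[0,0,0]},{"travel":[0.05,0.16,0],"dr":[0,0,0]},{"travel":[0.03,0.1,0],"dr":[0,0,0]},{"travel":[0.01,0.05,0],"dr":[0,0,0]},{"travel":[0,0,0],"dr":[0,0,0]},{"travel":[0,0,0],"dr":[0,0,0]}]'; python3 -c "
from h import *
st([.5068,.2293,.18])"
```

```text
time_s: 26.72
eef_pos: [0.4875, 0.213, 0.2099]
eef_rot: [-0.027, 0.174, 0.984, 0.002]
wrist_force: [-0.4, -0.1, -0.9]
opening: 0.55
tot [-0.0941  0.1474  0.1937] rows 2 each [-0.047   0.0737  0.0968]
dr needed [-0.010,-0.104,0] dq 0.014
```

```bash
python3 -m handwheel '[{"travel":[-0.047,0.074,0.03],"dr":[-0.005,-0.052,0]},{"travel":[-0.047,0.074,0.05],"dr":[-0.005,-0.052,0]},{"travel":[0,0,0.06],"dr":[0,0,0]},{"travel":[0,0,0.05],"dr":[0,0,0]},{"travel":[0,0,0],"dr":[0,0,0]},{"travel":[0,0,0],"dr":[0,0,0]}]'; python3 -c "
from h import *
st([.5068,.2293,.16])"
```

```text
time_s: 27.22
eef_pos: [0.5063, 0.2231, 0.1761]
eef_rot: [-0.003, 0.177, 0.984, -0.002]
wrist_force: [0.5, -0.2, -0.5]
opening: 0.555
tot [0.0111 0.0407 0.1069] rows 1 each [0.0111 0.0407 0.1069]
dr needed [-0.011,-0.008,0] dq 0.023
```

```bash
python3 -m handwheel '[{"travel":[0.011,0.04,0.03],"dr":[-0.011,-0.008,0]},{"travel":[0,0,0.04],"dr":[0,0,0]},{"travel":[0,0,0],"dr":[0,0,0]},{"travel":[0,0,0],"dr":[0,0,0]}]'; python3 -c "
from h import *
st([.5068,.2293,.145])"
```

```text
time_s: 27.55
eef_pos: [0.5068, 0.2281, 0.1649]
eef_rot: [-0.0, 0.178, 0.984, 0.0]
wrist_force: [0.4, 0.6, -1.9]
opening: 0.549
tot [0.0029 0.0077 0.1324] rows 1 each [0.0029 0.0077 0.1324]
dr needed [0.001,-0.001,0] dq 0.011
```

```bash
python3 -m handwheel '[{"travel":[0.003,0.008,0.03],"dr":[0,0,0]},{"travel":[0,0,0.03],"dr":[0,0,0]},{"travel":[0,0,0.03],"dr":[0,0,0]},{"travel":[0,0,0.03],"dr":[0,0,0]},{"travel":[0,0,0.03],"dr":[0,0,0]},{"travel":[0,0,0.03],"dr":[0,0,0]},{"travel":[0,0,0.02],"dr":[0,0,0]},{"travel":[0,0,0],"dr":[0,0,0]},{"travel":[0,0,0],"dr":[0,0,0]}]';python3 -c "
from h import *
f=[]
s=snap('scene','s9');f.append(ctrl.get_obs()['wrist_force'])
snap('scene','x');f.append(ctrl.get_obs()['wrist_force']);print(f)
s7=cv2.imread('pics/s7.png')
for y in range(206,216): print(s7[y,300:312].mean(1).astype(int)[:0], end='')
d=cv2.absdiff(s,s7).max(2)[212:240,300:345]; print('pan/lower region changed px',(d>40).sum(), np.argwhere(d>40)[:10].tolist())"
```

```text
time_s: 28.3
eef_pos: [0.5067, 0.2296, 0.1316]
eef_rot: [-0.0, 0.178, 0.984, 0.0]
wrist_force: [0.2, -0.4, -1.4]
opening: 0.557
[array([-0.17638584, -0.01879035, -2.88457834]), array([-0.12807805, -0.08858717, -2.43661404])]
[][][][][][][][][][]pan/lower region changed px 29 [[1, 19], [1, 20], [1, 42], [2, 19], [2, 20], [2, 21], [2, 22], [2, 42], [2, 43], [2, 44]]
```

Wrist force still reads the full ring weight with the ring bottom about 12 mm below the spindle tip, so it is threaded. Lowering onto the stack.

```bash
python3 -m handwheel '[{"travel":[0,0,0.03],"dr":[0,0,0]},{"travel":[0,0,0.03],"dr":[0,0,0]},{"travel":[0,0,0.02],"dr":[0,0,0]},{"travel":[0,0,0.02],"dr":[0,0,0]},{"travel":[0,0,0],"dr":[0,0,0]},{"travel":[0,0,0],"dr":[0,0,0]}]';python3 -m handwheel '[{"travel":[0,0,0.01],"dr":[0,0,0]},{"travel":[0,0,0.01],"dr":[0,0,0]},{"travel":[0,0,0],"dr":[0,0,0]},{"travel":[0,0,0],"dr":[0,0,0]}]'
```

```text
time_s: 28.9
eef_pos: [0.5079, 0.2298, 0.1167]
eef_rot: [0.001, 0.178, 0.984, 0.001]
wrist_force: [-0.4, -0.1, 0.2]
opening: 0.547
time_s: 29.23
eef_pos: [0.508, 0.2299, 0.114]
eef_rot: [0.001, 0.177, 0.984, 0.001]
wrist_force: [-1.7, -0.1, 0.9]
opening: 0.553
```

```bash
python3 -m handwheel '[{"travel":[0,0,0],"dr":[0,0,0]},{"travel":[0,0,0],"dr":[0,0,0]},{"travel":[0,0,0],"dr":[0,0,0]},{"travel":[0,0,0],"dr":[0,0,0]},{"travel":[0,0,-0.04],"dr":[0,0,0]},{"travel":[0,0,-0.08],"dr":[0,0,0]},{"travel":[0,0,-0.15],"dr":[0,0,0]},{"travel":[0,0,-0.15],"dr":[0,0,0]},{"travel":[0,0,-0.15],"dr":[0,0,0]},{"travel":[0,0,-0.1],"dr":[0,0,0]},{"travel":[0,0,-0.05],"dr":[0,0,0]},{"travel":[0,0,0],"dr":[0,0,0]},{"travel":[0,0,0],"dr":[0,0,0]},{"travel":[0,0,0],"dr":[0,0,0]},{"travel":[0,0,0],"dr":[0,0,0]}]' 1;python3 -c "
from h import *
s=snap('scene','s10');s7=cv2.imread('pics/s7.png')
f=lambda a,w,h:cv2.resize((255*(a/255.)**.5).astype(np.uint8),(w,h),interpolation=cv2.INTER_NEAREST)
cv2.imwrite('pics/c10.png',np.hstack([f(s[208:240,294:326],400,400),f(s[175:255,285:365],400,400)]))"
```

```text
time_s: 30.48
eef_pos: [0.5081, 0.2299, 0.2331]
eef_rot: [0.003, 0.177, 0.984, 0.002]
wrist_force: [-0.8, 0.4, -0.5]
opening: 0.998
```

View pics/c10.png

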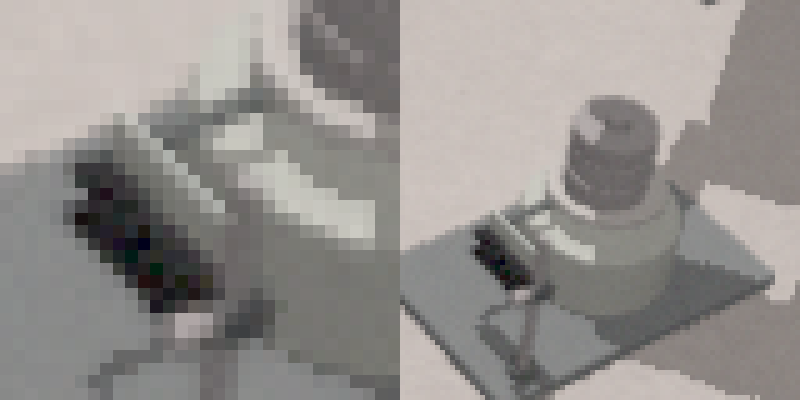

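The pointer tip is now hidden behind the tab's edge. I'll move the arm aside and print pixel values near the gauge to decide between two and three rings.

```bash
python3 -m handwheel '[{"travel":[0,-0.08,-0.01],"dr":[0,0,0]},{"travel":[0,-0.18,-0.01],"dr":[0,0,0]},{"travel":[0,-0.18,-0.01],"dr":[0,0,0]},{"travel":[0,-0.18,-0.01],"dr":[0,0,0]},{"travel":[0,-0.18,-0.01],"dr":[0,0,0]},{"travel":[0,-0.18,-0.01],"dr":[0,0,0]},{"travel":[0,-0.18,-0.01],"dr":[0,0,0]},{"travel":[0,-0.1,0],"dr":[0,0,0]},{"travel":[0,0,0],"dr":[0,0,0]},{"travel":[0,0,0],"dr":[0,0,0]}]'
python3 - <<'E'
from h import *
S=np.mean([viewer.camera('scene') for _ in range(6)],0);T=np.mean([viewer.camera('top') for _ in range(6)],0)
np.savez('avg.npz',S=S,T=T)
np.set_printoptions(linewidth=200)
L=lambda f:cv2.imread('pics/%s.png'%f).mean(2)
for n,a in(('s0',L('s0')),('s5',L('s5')),('s7',L('s7')),('now',S.mean(2))):
    print(n);print('     ',np.arange(298,315));
    for y in range(212,231): print(y,a[y,298:315].astype(int))
print('top now; x',np.arange(190,210))
for y in range(184,210): print(y,T.mean(2)[y,190:210].astype(int))
E
```

```text
time_s: 31.37
eef_pos: [0.431, 0.0421, 0.234]
eef_rot: [-0.005, 0.176, 0.984, -0.001]
wrist_force: [-0.7, 0.4, -0.1]
opening: 1.001
s0
      [298 299 300 301 302 303 304 305 306 307 308 309 310 311 312 313 314]
212 [143 144 143 143 144 143 134 100  90  62  50  41  45  93 137 140 143]
213 [143 145 145 145 136  98  77  53  48  50  80  74 135 140 146 147 146]
214 [141 142 135  93  63  55  45  45  81 112 130 107 146 148 147 147 146]
215 [143 129  73  43  42  44  88 135 137 129 100 113 146 145 144 144 133]
216 [139 137 127  95  89 139 138 134  97  81  70  87 146 145 144 143 132]
217 [140 142 143 139 123  99 138  83  72  69  61  70 128 148 147 146 145]
218 [144 146 135  96  71  55  92 118  71  71  60  67 119 144 148 146 147]
219 [134  97  79  72  60  45  57  89 118  70  61  50  82 137 146 143 144]
220 [ 83  68  43  38  28  40  49  53  85 114  51  48  58  97 145 145 132]
221 [ 68  44  11  13  11  22  41  49  52  84 110  48  49  69 113  97  86]
222 [ 71  61  11   9   6   9  20  41  47  52  83 110  51  51  72 111 114]
223 [ 71  71  57   1   8   5  12  20  41  47  52  84 110  49  45  56  79]
2
[... 5953 characters left out ...]
 70  63  67  82 105  99  60  62  80  90]
200 [95 95 94 94 94 95 95 95 94 93 87 71 62 63 68 67 65 72 78 80]
201 [95 96 95 95 95 94 95 95 96 96 94 87 78 77 77 76 76 77 75 81]
202 [95 95 96 95 95 94 95 96 95 96 96 97 95 95 94 92 84 76 77 88]
203 [94 94 95 95 95 94 95 96 96 95 96 97 97 96 95 90 81 76 83 94]
204 [93 94 94 95 96 96 96 96 95 96 95 96 96 96 95 87 77 77 87 95]
205 [93 94 94 95 96 95 95 95 96 96 96 96 96 96 93 84 75 81 93 96]
206 [94 94 94 95 96 96 96 96 96 96 96 96 96 95 88 78 73 83 95 96]
207 [94 94 94 94 95 95 95 95 96 96 96 96 95 94 84 72 74 88 96 97]
208 [94 94 94 94 95 94 95 95 96 96 96 96 95 91 80 70 79 95 98 98]
209 [94 94 94 94 95 95 95 96 96 96 95 95 93 86 75 67 79 95 97 98]
```

From the averaged views, the tab's top corner is about 21.5 mm above the pointer, which puts the mark within about 1 mm of it. The upper bar gives the same answer. Three rings is therefore right, since two would be about 8.5 mm too high. The arm is clear, so I'm handing in.

```bash
python3 -c "
from bench import ctrl
print(ctrl.hand_in(), ctrl.get_obs()['time_s'])"
```

```text
the job is handed in; nothing more can be done
the job is handed in; nothing more can be done
```

I set three ring weights on the balance's pan, one at a time, and handed the job in at about 32 s. The fourth ring stays on the mat and the arm is clear of everything. I never moved the beaker, jar or dish, though I took no closing picture of them.

- **Threading:** all three rings went over the spindle. The pictures and wrist force showed the first two threaded, and I judged the third by wrist force alone. I lowered each ring until the wrist force was about zero before opening, and the pressing force stayed around 1 N.
- **Pointer:** the pointer sank about 8.5 mm per ring. In the last scene picture its tip is hidden behind the gauge tab, so I did not see it sitting between the bars. Using both cameras and the known step per ring, I put it within about 1 mm of mid-gap. With two rings it would have been about 8.5 mm too high, outside the gap.
- **Checks that disagreed:** the two-camera position of the gauge tab was off by 1.5 px sideways in the scene view, which changes the height by only about 0.5 mm. A rough reading of the gauge before that suggested a higher mark, which would have meant two rings. I dropped it once the pixel values showed the bars stick out from the tab.
- **First grasp:** it was about 9 mm off-centre, so I released and regrasped that ring on the mat.

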